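# Open the push-and-turn safety jar and put the ring in it

## Task

Open the safety jar: its black cap only slips round unless it is pushed down while it is turned anticlockwise. Lift the cap off and stand it, top side up, wholly on the scorched wood block in a free spot, then put the ring from the sorting tray into the open jar. Leave all the other things where they are.

Things in the scene. Friction and masses are not known exactly. Their poses are not given: they have to be found in the camera images.
- jar: White wide-mouth jar in a dark round foot, both fixed to the bench. Origin on the axis at bench level, z up. Foot 92 mm across, 16 mm high; body 72 mm across up to 64 mm above the bench, then a shoulder narrowing to the neck, 46 mm across, from 72 mm up to the rim at 100 mm. Three bayonet lugs outside the neck. Inside bottom 20 mm above the bench.
- jar_mouth (a point): Centre of the jar's mouth, on its axis at the height of the rim, 100 mm above the bench. The opening is 40 mm across.
- cap: Loose black knurled round cap, 62 mm across, 30 mm tall, about 75 g, at first locked on the jar. Origin on its axis at its skirt's lower edge, z up. Locked and not pressed, its lower edge is 83 mm and its top 113 mm above the bench; then the shell only slips round its inner ring either way (0.1 N m) and pulling does not free it. Grip it by its side, fingertips about 22 mm below its top.
- cap_top (a point): Centre of the cap's flat top, 30 mm above its origin. Pushed straight down, the cap gives at 4 N, 1 N more per mm, to a stop at 6 mm (10 N). Pressed over 4 mm (8 N) and turned anticlockwise seen from above while pressed, its inner ring turns too; from 35 to 85 degrees it lifts straight off (60 to 75 is best, stop at 90).
- burnt_block: Flat scorched wood block fixed on the bench, 127 mm (its x) by 361 mm (its y) by 32 mm high. Origin at the centre of its underside. The dish and the tape roll lie somewhere on it.
- tray: Shallow light wooden sorting tray fixed on the bench, 130 mm (its x) by 170 mm (its y), wall 10 mm high and 4 mm thick, inner floor 4 mm above the bench. Origin at the centre of its underside. Holds the ring, two stones and the loupe, one near each corner.
- ring_silver: The only ring: finger ring with a round stone, lying on its side in the tray, 27 mm (its x) by 21 mm (its y) by 12 mm high, 12 g. Origin at the underside, under the centre of that outline. The band is a 20 mm circle, 6 mm high, centred 3 mm to +x; the stone, 12 mm across, is at the -x end. Best gripped across the band along its y, fingertips about 2 mm above the tray's floor.
- clam_dish: Shallow round dish on the wood block, 50 mm across, 8 mm high; bystander. Origin under its centre.
- tape_roll: Roll of white tape lying on the wood block, 45 mm across, 12 mm high; bystander. Origin under its centre.
- glue_bottle: Upright round bottle beside the jar, 48 mm across, 125 mm high; bystander. Origin under its centre.
- pump_bottle: Slim upright bottle with a thin spout beside the jar, 37 mm across, 127 mm high; bystander. Origin under its centre.
- steel_cup: Open steel cup behind the jar, 57 mm across, 54 mm high; bystander. Origin under its centre.
- agate_olive: Long oval polished stone in the tray, 14 x 32 x 9 mm; bystander. Origin under its centre, long side along its y.
- agate_grey: Short oval polished stone in the tray, 16 x 22 x 9 mm; bystander. Origin under its centre, long side along its y.
- loupe: Dark round eye loupe standing in the tray, 34 mm across, 26 mm high; bystander. Origin under its centre.
Not all that is in view belongs to the job. There is more than one size of the cap; the job needs the largest.

How it is judged (in metres and radians):
On the way, in this order (a step that is already met when the one before it is completed fails the run):
1. the cap is unlocked and lifted clear of the jar (z of cap in the frame of jar above 0.102 m), for 0.1 s.
2. the cap stands top side up on the wood block, let go (x of cap in the frame of burnt_block between -0.04 and 0.04 m and y of cap in the frame of burnt_block between -0.16 and 0.16 m and z of cap in the frame of burnt_block between 0.028 and 0.038 m and angle between cap's own z axis and vertical below 0.12 rad and contact force between the fingers and cap below 0.1 N and linear speed of cap below 0.03 m/s), for 0.2 s.
At the end, for the whole second after the job is handed in: The cap stands top side up and flat (within 0.12 rad) on the wood block, its centre within 40 mm of the block's long centre line and within 160 mm of its middle, and the ring lies inside the jar, below 60 mm above the bench; both at rest (x of cap in the frame of burnt_block between -0.04 and 0.04 m and y of cap in the frame of burnt_block between -0.16 and 0.16 m and z of cap in the frame of burnt_block between 0.028 and 0.038 m and angle between cap's own z axis and vertical below 0.12 rad and linear speed of each of cap, ring_silver below 0.03 m/s and horizontal distance between ring_silver and jar_mouth below 0.034 m and z of ring_silver in the frame of jar between 0.012 and 0.06 m); the robot touches nothing.
It fails at once if a bystander on the block, in the tray or by the jar is moved by more than 30 mm (distance of any of clam_dish, tape_roll, glue_bottle, pump_bottle, steel_cup, agate_olive, agate_grey, loupe from where it was at the start of the episode above 0.03 m).
It fails at once if the tall bottles are tipped (angle between any of glue_bottle, pump_bottle's own z axis and vertical above 0.35 rad).
It also fails if it takes over 54 s, if anything falls off the work surface, if the arm or the gripper's body presses on something with over 40 N, if the wrist force passes 120 N, or if a joint passes its speed limit or range.

## Robot

A 6-joint arm with a two-finger parallel gripper is mounted at the origin on a cart in front of the work surface, level with it; the furniture and walls round the work are solid. World frame = base frame: x ahead of the robot, y to its left, z up, the work surface at z = 0. Lengths are in m, angles in degrees, forces in N, time in s.
With the tool pointing down it reaches from about 0.375 to 0.9 m from the base axis. Payload 3.1 kg.
Tool frame: the origin (TCP) lies at the centre of the arm's flange, where the gripper is bolted on; the fingertips stand 182 mm ahead of it and the grasp point (between the pads) lies bot.grip_point_offset ahead of it (bot.grip_point_offset is the distance from the TCP to the grasp point, in m); x points along the fingers, z is the direction in which the jaws open and shut, and the axes are right-handed (so a half turn about x gives the same grasp; the last joint's range is limited). The gripper opens to 87 mm and grips with 3 to 60 N. Pads are 19 mm wide; open, the fingers measure 117 mm over their backs; the gripper's body (75 mm by 190 mm) begins 51 mm behind the grasp point.
Start: joints at [-82.305, 30.224, 82.088, -0, 67.689, -10.227], TCP at [0.192, -0.595, 0.405] pointing down, gripper open.
Joint ranges: [-176.69, 176.69], [-43.24, 126.21], [12.49, 139.97], [-82, 262], [0, 151.66], [-163.58, 163.58]. Speed limits (degrees/s): [159.86, 159.86, 180, 180, 180, 180].

## Interface

Orientations are given as a 3x3 rotation matrix whose columns are the frame's x, y, z axes.
In Python, from rig import bot gives the robot as it stands.
- The arm moves only by the tool step_arm, never from a script. Its argument "motion" is a list that holds one entry, the list of rows, each a list of 7 numbers: the turn, a rotation vector about the world's x, y, z in degrees, then the shift along the world's x, y, z in mm, then the finger opening in mm, from 0 to 87. A call has 1 to 12 rows; each row is the pose to reach, as a shift and turn from the pose commanded when the call began; what a row does not reach only later rows make up. A row lasts 1/12 s, in which the tool goes at most 41.7 mm and 7.16 degrees, less where a joint would pass 70% of its speed; a pose out of reach is approached as far as the arm can. A call with a gripper value outside its range is refused whole. The fingers move at their own pace and stop on an object; the grip force is fixed at half the most. Time passes only in rows, so rows that repeat a pose let the fingers close. It gives the time, the measured TCP pose, the force and the opening at its end, in the units of the state.
- bot.read_state(): the state, without advancing time (a new reading comes with each control period).
- bot.capture(name): name is "scene" or "top" or "wrist"; returns a dict with "frame" (384x512x3 uint8, red, green, blue), "range_z" (384x512 float32, m along the optical axis (not along the pixel's ray), 0 where there is no reading), "fx", "fy", "cx", "cy" (pixels), "dist_coeffs" ([k1, k2, p1, p2, k3] as OpenCV has them; the pictures are not rectified), "cam_to_world" (4x4, takes a point from camera to world coordinates). Camera axes: x right, y down, z forward; pixel columns grow to the right and rows downward; lengths in m; the calibration is good to about 2 mm. A picture is of the moment at which its call begins.
- bot.hand_in(): hands the job in, once; it reports no verdict.
The state is a dict: "time_s": time; "joint_positions": joint angles; "qvel": joint speeds; "tau": joint torques, N m; "position": TCP position; "tcp_rot": TCP orientation; "force": force on the tool from outside, world axes, zero at the start; "moment": the same for the moment, N m; "opening": opening from 0.0 (shut) to 1.0 (fully open).
Only numpy, scipy, OpenCV 4.12 (cv2) and the standard library are available. Lean on these libraries where they do the work, as an engineer would, in place of code of your own. Each camera call takes 0.05 s, during which the arm holds its last target.

## Working session

There is one attempt and no reset: what is moved stays moved. The work goes in short steps, Python scripts to look and compute and a tool call to move; the robot and the scene stay as the last step left them, time stands still between calls to the robot, and variables do not carry over. Pictures are saved under pics/ and viewed, and the job is handed in when it is done.

Besides the shell and the picture viewer there is one more tool, called after ">>>" by a JSON object that holds its "name" and its "arguments", one argument or row to a line. step_arm: Moves the arm, as the interface text tells. Its arguments: {"type":"object","properties":{"motion":{"type":"array"}},"required":["motion"]}

```bash
ls; mkdir -p pics; cat > h.py <<'E'
from rig import bot
import numpy as np, cv2
def cap(n,save=None):
    c=bot.capture(n)
    if save: cv2.imwrite('pics/'+save+'.png',c['frame'][:,:,::-1])
    np.savez('last_%s.npz'%n,**{k:np.array(v) for k,v in c.items()})
    return c
def load(n):
    return dict(np.load('last_%s.npz'%n))
def ray(c,uv):
    K=np.array([[c['fx'],0,c['cx']],[0,c['fy'],c['cy']],[0,0,1.]])
    p=cv2.undistortPoints(np.array(uv,float).reshape(-1,1,2),K,np.array(c['dist_coeffs'],float)).reshape(-1,2)
    T=np.array(c['cam_to_world']); d=np.c_[p,np.ones(len(p))]@T[:3,:3].T
    return T[:3,3],d
def onplane(c,uv,z):
    o,d=ray(c,uv); return o+d*((z-o[2])/d[:,2])[:,None]
def depthpt(c,uv):
    o,d=ray(c,uv); uv=np.array(uv).reshape(-1,2).round().astype(int)
    return o+d*c['range_z'][uv[:,1],uv[:,0]][:,None]
def cloud(c):
    h,w=c['range_z'].shape
    u,v=np.meshgrid(np.arange(w),np.arange(h))
    o,d=ray(c,np.c_[u.ravel(),v.ravel()])
    P=o+d*c['range_z'].ravel()[:,None]; P[c['range_z'].ravel()==0]=np.nan
    return P.reshape(h,w,3)
E
python3 - <<'E'
from h import *
s=bot.read_state(); print(s, bot.grip_point_offset)
for n in ['scene','top','wrist']:
    c=cap(n,n+'0'); print(n,c['fx'],c['dist_coeffs'],np.round(c['cam_to_world'],3).tolist())
E
```

```text
pics
{'time_s': 0.0, 'joint_positions': array([-8.23057249e+01,  3.02813313e+01,  8.21574135e+01, -6.68952032e-04,
        6.76894600e+01, -1.02291592e+01]), 'qvel': array([-0.02408566,  0.03972863,  0.15855991,  0.05152128, -0.01470904,
        0.00083807]), 'tau': array([-9.55767791e-04, -4.40048540e+01, -1.76591331e+01,  6.33046520e-02,
        5.83553617e-02, -1.86963684e-04]), 'position': array([ 0.19230151, -0.59431739,  0.40374013]), 'tcp_rot': array([[-3.10289187e-04,  9.51467306e-01,  3.07749688e-01],
       [ 2.21600125e-03,  3.07749601e-01, -9.51464804e-01],
       [-9.99997497e-01,  3.86744452e-04, -2.20394411e-03]]), 'force': array([-0.44862704, -0.00382164,  0.16027444]), 'moment': array([-0.01842286,  0.0067819 ,  0.05143919]), 'opening': 1.0031868773768373} 0.1635
scene 460.9439342459795 [0.01768983 0.         0.         0.         0.        ] [[-0.494, -0.524, 0.694, -0.168], [-0.869, 0.277, -0.41, 0.397], [0.023, -0.805, -0.592, 0.709], [0.0, 0.0, 0.0, 1.0]]
top 411.81013583955036 [-0.13554859  0.          0.          0.          0.        ] [[0.077, -0.976, 0.204, 0.384], [-0.997, -0.075, 0.02, -0.016], [-0.004, -0.205, -0.979, 0.951], [0.0, 0.0, 0.0, 1.0]]
wrist 318.46837946625527 [-0.05605014  0.          0.          0.          0.        ] [[0.308, -0.915, -0.261, 0.263], [-0.951, -0.297, -0.082, -0.573], [-0.003, 0.273, -0.962, 0.384], [0.0, 0.0, 0.0, 1.0]]
```

View pics/scene0.png

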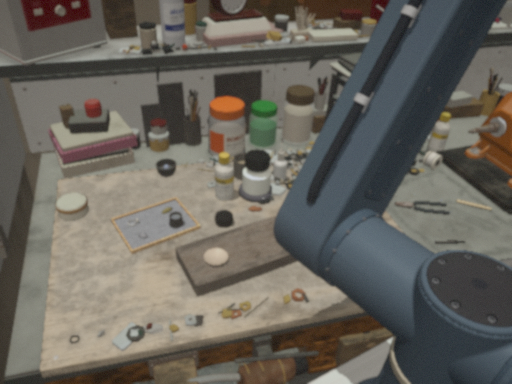

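View pics/top0.png

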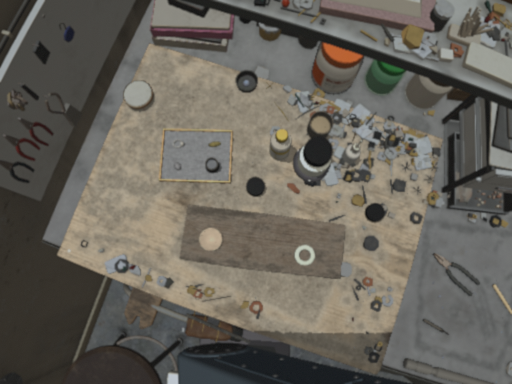

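View pics/wrist0.png

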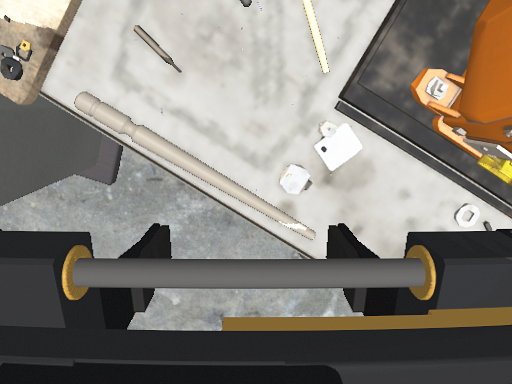

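Top view: the candidates for the cap are the black discs at (318,150), sitting on the white jar, and at (256,186) and (375,212), loose on the bench. The tray is near (197,155), the block near (262,242), the dish at (210,238) and the tape at (305,255). I'll enlarge and measure these.

```bash
python3 - <<'E'
from h import *
c=load('top'); f=c['frame'][:,:,::-1]
a=cv2.resize(f[100:220,240:400],None,fx=4.8,fy=4.8,interpolation=cv2.INTER_CUBIC)
cv2.imwrite('pics/t_jar.png',a)
a=cv2.resize(f[120:190,155:240],None,fx=8,fy=8,interpolation=cv2.INTER_CUBIC)
cv2.imwrite('pics/t_tray.png',a)
P=cloud(c); np.set_printoptions(precision=4,suppress=True)
for n,uv in dict(cap=(318,148),loose1=(256,186),loose2=(375,212),glue=(282,135),pump=(352,148),cup=(319,120),ring=(179,143),loupe=(212,165),olive=(214,144),grey=(178,167),dish=(210,238),tape=(297,255),block=(260,230),trayfloor=(197,150),bench=(230,195)).items():
    print(n,P[uv[1],uv[0]])
# cap top: points at z .105-.12
m=(P[...,2]>.105)&(P[...,2]<.12)
m[:, :285]=0; m[:,345:]=0;m[:120]=0; m[180:]=0
q=P[m]; print(len(q),np.nanmedian(q,0),np.nanmin(q,0),np.nanmax(q,0))
# black mask
g=cv2.cvtColor(c['frame'],cv2.COLOR_RGB2GRAY)
b=(g<45).astype(np.uint8); n,l,st,ce=cv2.connectedComponentsWithStats(b)
for i in range(1,n):
    if st[i,4]>100 and st[i,4]<3000: print(st[i],ce[i],P[int(ce[i][1]),int(ce[i][0])])
E
```

```text
cap [ 0.6572 -0.1307  0.1155]
loose1 [ 0.5848 -0.0044  0.0224]
loose2 [ 0.545  -0.2826  0.0211]
glue [ 0.6767 -0.0521  0.125 ]
pump [ 0.6751 -0.2117  0.0796]
cup [ 0.7531 -0.1414  0.0351]
ring [0.6795 0.1888 0.0082]
loupe [0.6259 0.1013 0.0265]
olive [0.6815 0.1034 0.0131]
grey [0.6181 0.1827 0.0149]
dish [0.4563 0.0886 0.0341]
tape [ 0.4331 -0.1057  0.0444]
block [ 0.4831 -0.0211  0.0321]
trayfloor [0.6648 0.1432 0.0091]
bench [0.563  0.0551 0.0017]
684 [ 0.6532 -0.1314  0.1147] [ 0.6239 -0.1633  0.105 ] [ 0.6859 -0.0597  0.119 ]
[  3   0  20  30 104] [12.6154 13.7885] [0.8109 0.4678 0.3343]
[  0   0  36  65 366] [16.2623 26.7514] [0.7986 0.4699 0.3092]
[132   0  18  19 189] [139.5556   6.7989] [ 1.1225  0.3818 -0.079 ]
[431  11  16  20 150] [437.5067  21.68  ] [ 0.8207 -0.2934  0.362 ]
[118  19  12  30 183] [124.2459  34.2842] [ 1.0253  0.4103 -0.079 ]
[ 35  42  15  22 178] [41.9719 52.8483] [0.7818 0.4477 0.2394]
[ 96  59  15  27 138] [103.2319  72.6812] [ 0.8951  0.445  -0.0672]
[304 127  28  39 703] [317.1622 149.4054] [ 0.6549 -0.1287  0.115 ]
[  8 137  32  23 167] [ 22.6228 145.982 ] [0.6094 0.5018 0.148 ]
[  0 161  34  22 200] [ 16.195 169.345] [0.5592 0.5148 0.1323]
[247 178  17  18 232] [255.1983 186.5302] [ 0.5846 -0.0021  0.0224]
[504 193   8  19 144] [507.4028 201.7569] [ 0.5978 -0.6231  0.0084]
[366 204  19  17 244] [374.4262 212.1598] [ 0.5443 -0.2795  0.0239]
[104 341  76  43 578] [146.9913 359.9377] [ 0.0956  0.298  -0.3605]
[  0 354  74  30 600] [ 30.6283 374.2767] [-0.0106  0.6898 -0.3861]
```

View pics/t_jar.png

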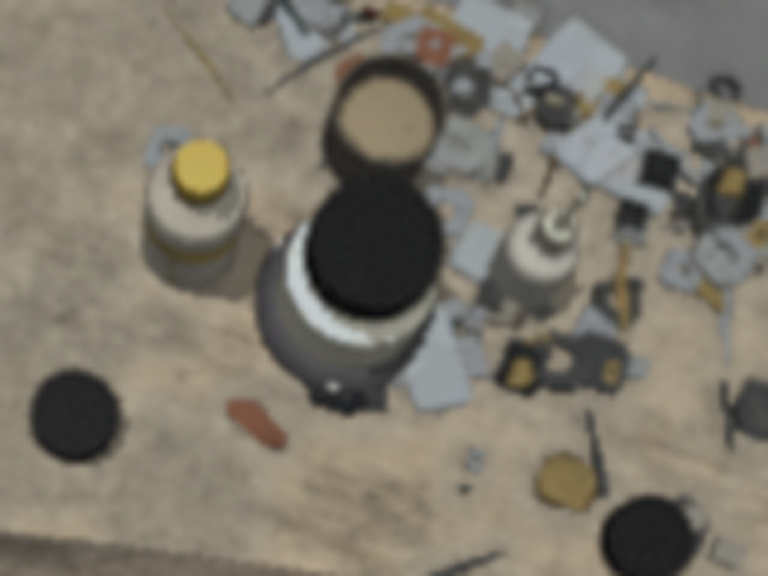

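View pics/t_tray.png

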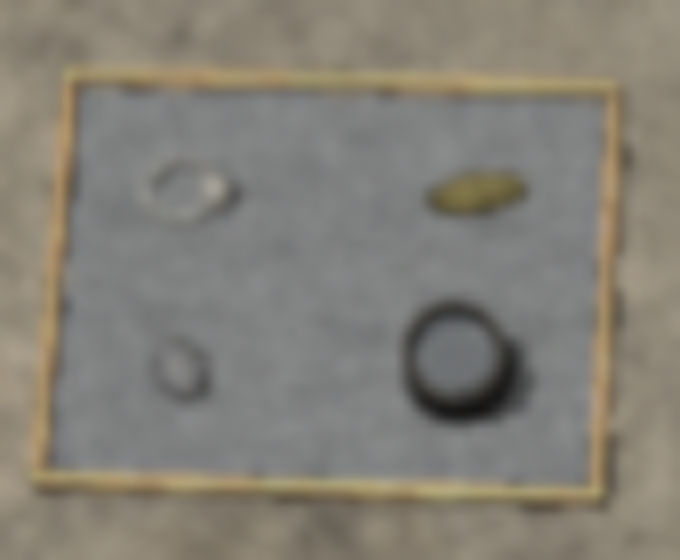

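The top crop shows the largest black disc (crop (375,247)) on the white jar, 62 mm wide at z≈0.113. The other two, at crop (75,415) and (650,538), are about 40 mm across and loose at z≈0.02, so they are distractors. In the tray crop the silver band with its stone to the right, at (190,190), is the ring. The olive agate, grey agate and loupe are at the other corners. Next I'll measure everything and compare the top and scene views.

```bash
python3 - <<'E'
from h import *
np.set_printoptions(precision=4,suppress=True)
for n in ['top','scene']:
    c=load(n); P=cloud(c); ok=np.isfinite(P[...,2])
    def rng(x0,x1,y0,y1,z0,z1): return ok&(P[...,0]>x0)&(P[...,0]<x1)&(P[...,1]>y0)&(P[...,1]<y1)&(P[...,2]>z0)&(P[...,2]<z1)
    def rep(nm,m):
        q=P[m]
        if len(q)<5: print(n,nm,'few'); return
        (cx,cy),r=cv2.minEnclosingCircle(q[:,:2].astype(np.float32))
        print(n,nm,len(q),'encl',np.round([cx,cy,r],4),'medz',np.median(q[:,2]).round(4),'minarea',cv2.minAreaRect(q[:,:2].astype(np.float32)))
    rep('cap',rng(.6,.72,-.18,-.09,.108,.122))
    rep('glue',rng(.6,.76,-.088,.0,.02,.14))
    rep('pump',rng(.6,.76,-.26,-.175,.05,.14))
    rep('cup',rng(.7,.82,-.2,-.08,.045,.065))
    rep('block',rng(.33,.55,-.25,.2,.026,.037))
    rep('tape',rng(.36,.52,-.18,-.05,.0405,.05))
    rep('dish',rng(.36,.52,.04,.16,.037,.05))
# block from colour in top: corners
c=load('top')
for nm,uv,z in [('tray',[(163.5,129.5),(232,131),(230,181.5),(160,180)],.010),('block',[(188,207),(345,225),(341,278),(181,258)],.032)]:
    q=onplane(c,uv,z); print(nm,q[:,:2].tolist(),q.mean(0)[:2],np.linalg.norm(np.diff(q[:,:2],axis=0),axis=1))
E
```

```text
top cap 662 encl [ 0.6547 -0.133   0.0321] medz 0.1148 minarea ((0.654705822467804, -0.13221001625061035), (0.061346422880887985, 0.06171195209026337), 25.379127502441406)
top glue 551 encl [ 0.6801 -0.0443  0.0907] medz 0.0919 minarea ((0.6775941252708435, -0.05144861340522766), (0.04752546548843384, 0.17888575792312622), 70.34002685546875)
top pump 203 encl [ 0.6771 -0.218   0.0179] medz 0.0612 minarea ((0.6742845177650452, -0.21637359261512756), (0.03492853790521622, 0.027185093611478806), 63.130516052246094)
top cup 152 encl [ 0.7397 -0.1443  0.029 ] medz 0.054 minarea ((0.7405705451965332, -0.1424729973077774), (0.05413426458835602, 0.05542101711034775), 88.0333251953125)
top block 8370 encl [ 0.4591 -0.0281  0.1878] medz 0.0332 minarea ((0.45846179127693176, -0.028674304485321045), (0.36025404930114746, 0.1274099200963974), 87.4994125366211)
top tape 228 encl [ 0.4341 -0.1218  0.0225] medz 0.0449 minarea ((0.4344156086444855, -0.12113609910011292), (0.043880365788936615, 0.043729592114686966), 4.706415176391602)
top dish 286 encl [0.4587 0.1006 0.0629] medz 0.0398 minarea ((0.4
[... 891 characters left out ...]
80236303806305), (0.2494884878396988, 0.12992940843105316), 87.14349365234375)
scene tape few
scene dish 164 encl [0.4507 0.0874 0.0262] medz 0.0396 minarea ((0.4505210518836975, 0.08741213381290436), (0.048468757420778275, 0.047955527901649475), 7.030004024505615)
tray [[0.7104951890864234, 0.23058054935772082], [0.7184126057118587, 0.06371713942508761], [0.5935699104403811, 0.05731631673743077], [0.5846299067512821, 0.22295031380301245]] [0.6518 0.1436] [0.1671 0.125  0.1659]
block [[0.522364517659518, 0.14549939259497452], [0.5084525691472667, -0.2113418854273253], [0.39014703353898345, -0.20722838986520226], [0.4069522227623412, 0.1490599991612632]] [ 0.457 -0.031] [0.3571 0.1184 0.3567]
```

>>> {"name": "step_arm", "arguments": {
  "motion": [
    [[0,0,7,29,29,0,87],[0,0,14,58,58,0,87],[0,0,21,87,87,0,87],[0,0,28,116,116,0,87],[0,0,35,145,145,0,87],[0,0,42,174,174,0,87],[0,0,42,203,203,0,87],[0,0,42,232,232,0,87],[0,0,42,261,261,0,87],[0,0,42,290,290,0,87],[0,0,42,319,319,0,87],[0,0,42,348,348,0,87]]
  ]
}}

```text
time_s: 1.15
position: [0.5414, -0.2449, 0.4046]
tcp_rot: [[-0.0, 0.501, 0.865], [0.0, 0.865, -0.501], [-1.0, -0.0, -0.0]]
force: [0.4, -0.9, -0.4]
opening: 1.0
```

>>> {"name": "step_arm", "arguments": {
  "motion": [
    [[0,0,0,28,28,0,87],[0,0,0,56,56,0,87],[0,0,0,84,84,0,87],[0,0,0,111,114,0,87],[0,0,0,111,114,0,87],[0,0,0,111,114,0,87]]
  ]
}}

```text
time_s: 1.65
position: [0.6523, -0.1304, 0.404]
tcp_rot: [[-0.001, 0.497, 0.867], [0.0, 0.867, -0.497], [-1.0, -0.0, -0.001]]
force: [-0.7, -0.1, 0.1]
opening: 1.002
```

```bash
python3 - <<'E'
from h import *
np.set_printoptions(precision=4,suppress=True)
c=cap('wrist','w1'); P=cloud(c)
s=bot.read_state(); print(s['position'],s['time_s'],s['force'])
m=np.isfinite(P[...,2])&(P[...,2]>.106)&(P[...,2]<.12)&(abs(P[...,0]-.652)<.05)&(abs(P[...,1]+.131)<.05)
q=P[m]; print(len(q),np.median(q[:,2]),cv2.minEnclosingCircle(q[:,:2].astype(np.float32)),cv2.minAreaRect(q[:,:2].astype(np.float32)))
E
```

```text
[ 0.6514 -0.1318  0.404 ] 1.7 [-0.0321 -1.0037 -0.1379]
3725 0.11320842700368527 ((0.6521391272544861, -0.1333264261484146), 0.03146537020802498) ((0.6522545218467712, -0.1332836151123047), (0.061856359243392944, 0.06134200096130371), 49.81167984008789)
```

View pics/w1.png

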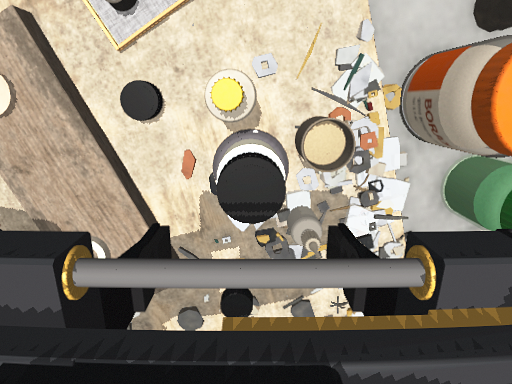

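The wrist view shows the cap at pixel (252,187). Its measured centre is (0.652,−0.133), radius 31 mm, top z 0.113, which agrees with the other views to within 2–3 mm. I'll go down and grip it.

>>> {"name": "step_arm", "arguments": {
  "motion": [
    [[0,0,0,1,0,-30,87],[0,0,0,1,0,-65,87],[0,0,0,1,0,-95,87],[0,0,0,1,0,-115,87],[0,0,0,1,0,-126,87],[0,0,0,1,0,-132,87],[0,0,0,1,0,-132,87],[0,0,0,1,0,-132,87]]
  ]
}}

```text
time_s: 2.37
position: [0.6526, -0.1335, 0.2738]
tcp_rot: [[0.002, 0.502, 0.865], [-0.001, 0.865, -0.502], [-1.0, 0.0, 0.002]]
force: [-0.1, -0.2, 0.5]
opening: 1.0
```

>>> {"name": "step_arm", "arguments": {
  "motion": [
    [[0,0,0,0,0,0,70],[0,0,0,0,0,0,60],[0,0,0,0,0,0,50],[0,0,0,0,0,0,50],[0,0,0,0,0,0,50],[0,0,0,0,0,0,50],[0,0,0,0,0,0,50],[0,0,0,0,0,0,50]]
  ]
}}

```text
time_s: 3.03
position: [0.6525, -0.1326, 0.2733]
tcp_rot: [[0.001, 0.501, 0.865], [-0.0, 0.865, -0.501], [-1.0, 0.0, 0.001]]
force: [0.3, 0.6, 3.6]
opening: 0.711
```

>>> {"name": "step_arm", "arguments": {
  "motion": [
    [[0,0,0,0,0,-2,50],[0,0,0,0,0,-4,50],[0,0,0,0,0,-6,50],[0,0,0,0,0,-6,50],[0,0,0,0,0,-6,50],[0,0,0,0,0,-6,50]]
  ]
}}

```text
time_s: 3.53
position: [0.6525, -0.1326, 0.2679]
tcp_rot: [[0.001, 0.501, 0.865], [-0.0, 0.865, -0.501], [-1.0, 0.0, 0.001]]
force: [-1.7, 2.1, 8.7]
opening: 0.713
```

>>> {"name": "step_arm", "arguments": {
  "motion": [
    [[0,0,0,0,0,-1,50],[0,0,0,0,0,-1,50],[0,0,0,0,0,-1,50]]
  ]
}}

```text
time_s: 3.78
position: [0.6525, -0.1326, 0.2673]
tcp_rot: [[0.001, 0.501, 0.865], [-0.0, 0.865, -0.501], [-1.0, 0.0, 0.001]]
force: [-1.8, 0.6, 10.7]
opening: 0.71
```

The force is 10.7 N, so the cap is fully pressed. I'll turn it 68° anticlockwise.

>>> {"name": "step_arm", "arguments": {
  "motion": [
    [[0,0,6,0,0,0,50],[0,0,12,0,0,0,50],[0,0,18,0,0,0,50],[0,0,24,0,0,0,50],[0,0,30,0,0,0,50],[0,0,36,0,0,0,50],[0,0,42,0,0,0,50],[0,0,48,0,0,0,50],[0,0,54,0,0,0,50],[0,0,60,0,0,0,50],[0,0,65,0,0,0,50],[0,0,68,0,0,0,50]]
  ]
}}

```text
time_s: 4.78
position: [0.6525, -0.1326, 0.2673]
tcp_rot: [[0.001, -0.618, 0.786], [-0.0, 0.786, 0.618], [-1.0, -0.001, 0.001]]
force: [-1.9, 1.1, 10.2]
opening: 0.71
```

>>> {"name": "step_arm", "arguments": {
  "motion": [
    [[0,0,0,0,0,0,50],[0,0,0,0,0,0,50]]
  ]
}}

```text
time_s: 4.95
position: [0.6525, -0.1326, 0.2673]
tcp_rot: [[0.001, -0.615, 0.789], [-0.0, 0.789, 0.615], [-1.0, -0.001, 0.001]]
force: [-2.4, 0.8, 10.3]
opening: 0.711
```

Now a small lift to check that it comes free.

>>> {"name": "step_arm", "arguments": {
  "motion": [
    [[0,0,0,0,0,3,50],[0,0,0,0,0,6,50],[0,0,0,0,0,9,50],[0,0,0,0,0,12,50],[0,0,0,0,0,14,50],[0,0,0,0,0,14,50]]
  ]
}}

```text
time_s: 5.45
position: [0.6523, -0.1327, 0.2794]
tcp_rot: [[-0.0, -0.615, 0.789], [0.0, 0.789, 0.615], [-1.0, 0.0, -0.0]]
force: [-0.5, 0.2, 0.2]
opening: 0.711
```

>>> {"name": "step_arm", "arguments": {
  "motion": [
    [[0,0,0,0,0,15,50],[0,0,0,0,0,35,50],[0,0,0,0,0,60,50],[0,0,0,0,0,85,50],[0,0,0,0,0,95,50],[0,0,0,0,0,95,50]]
  ]
}}

```text
time_s: 5.95
position: [0.6531, -0.1329, 0.3775]
tcp_rot: [[0.005, -0.615, 0.789], [-0.002, 0.789, 0.615], [-1.0, -0.005, 0.003]]
force: [-0.4, -0.4, -0.6]
opening: 0.712
```

```bash
python3 - <<'E'
from h import *
c=cap('wrist','w2');c=cap('top','top2');s=bot.read_state();print(s['position'],s['force'],s['opening'])
E
```

```text
[ 0.65193678 -0.13248555  0.37381833] [ 0.64126914 -0.37200622 -0.93653782] 0.7125122391018194
```

View pics/w2.png

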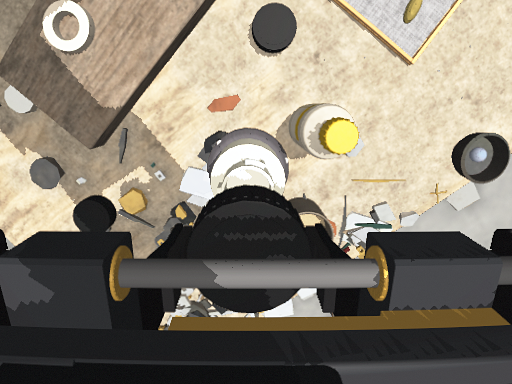

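View pics/top2.png

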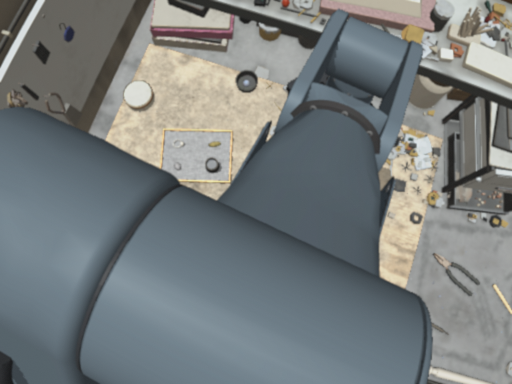

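The wrist view shows the cap in the fingers at (255,240) and the open white jar mouth at (248,175). Next I carry the cap to the block's free middle, between the dish (y=0.088) and the tape (y=−0.121).

>>> {"name": "step_arm", "arguments": {
  "motion": [
    [[0,0,0,-28,16,0,50],[0,0,0,-58,34,0,50],[0,0,0,-88,52,0,50],[0,0,0,-118,70,0,50],[0,0,0,-148,87,0,50],[0,0,0,-174,103,-20,50],[0,0,0,-190,112,-50,50],[0,0,0,-195,115,-85,50],[0,0,0,-195,115,-115,50],[0,0,0,-195,115,-135,50],[0,0,0,-195,115,-142,50],[0,0,0,-195,115,-142,50]]
  ]
}}

```text
time_s: 7.05
position: [0.4563, -0.0174, 0.2303]
tcp_rot: [[-0.007, -0.614, 0.789], [0.002, 0.789, 0.614], [-1.0, 0.006, -0.004]]
force: [-0.1, -0.2, -0.3]
opening: 0.711
```

>>> {"name": "step_arm", "arguments": {
  "motion": [
    [[0,0,0,0,0,-3,50],[0,0,0,0,0,-6,50],[0,0,0,0,0,-8,50],[0,0,0,0,0,-8,50],[0,0,0,0,0,-8,50]]
  ]
}}

```text
time_s: 7.47
position: [0.4575, -0.0177, 0.2254]
tcp_rot: [[0.001, -0.615, 0.789], [-0.0, 0.789, 0.615], [-1.0, -0.001, 0.001]]
force: [0.3, 0.1, -0.6]
opening: 0.709
```

```bash
python3 - <<'E'
from h import *
np.set_printoptions(precision=4,suppress=True)
c=cap('wrist','w3');c=cap('scene','sc3');s=bot.read_state();print(s['position'],s['force'],s['opening'])
E
```

```text
[ 0.4575 -0.0177  0.2253] [ 1.2963 -0.8424 -1.5294] 0.7090049167884962
```

View pics/sc3.png

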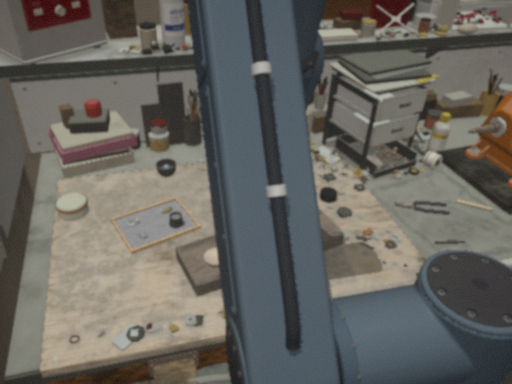

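View pics/w3.png

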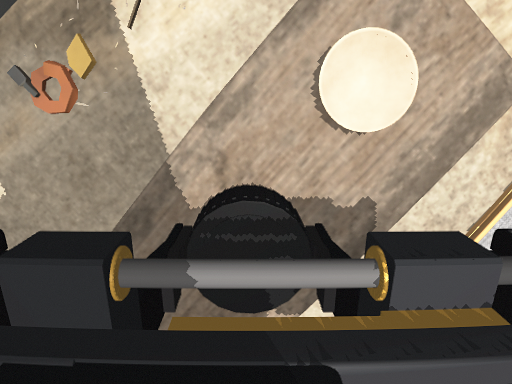

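The wrist view shows the cap at (250,245) over the block, clear of the dish at (368,80). I'll lower in small steps to contact.

>>> {"name": "step_arm", "arguments": {
  "motion": [
    [[0,0,0,0,0,-1,50],[0,0,0,0,0,-2,50],[0,0,0,0,0,-2,50],[0,0,0,0,0,-2,50]]
  ]
}}

```text
time_s: 7.9
position: [0.4573, -0.0176, 0.2227]
tcp_rot: [[-0.0, -0.615, 0.789], [0.0, 0.789, 0.615], [-1.0, 0.0, -0.0]]
force: [-0.2, -0.4, -0.8]
opening: 0.708
```

>>> {"name": "step_arm", "arguments": {
  "motion": [
    [[0,0,0,0,0,-1,50],[0,0,0,0,0,-1,50],[0,0,0,0,0,-1,50]]
  ]
}}

```text
time_s: 8.15
position: [0.4573, -0.0176, 0.2223]
tcp_rot: [[0.0, -0.615, 0.789], [-0.0, 0.789, 0.615], [-1.0, -0.0, 0.0]]
force: [-1.6, -0.8, 5.9]
opening: 0.71
```

Contact at TCP z 0.222 with 5.9 N, as predicted. Releasing.

>>> {"name": "step_arm", "arguments": {
  "motion": [
    [[0,0,0,0,0,0,65],[0,0,0,0,0,0,75],[0,0,0,0,0,0,87],[0,0,0,0,0,0,87],[0,0,0,0,0,0,87],[0,0,0,0,0,0,87],[0,0,0,0,0,20,87],[0,0,0,0,0,50,87],[0,0,0,0,0,85,87],[0,0,0,0,0,120,87],[0,0,0,0,0,150,87],[0,0,0,0,0,150,87]]
  ]
}}

```text
time_s: 9.15
position: [0.4588, -0.0179, 0.3769]
tcp_rot: [[0.011, -0.615, 0.789], [-0.003, 0.789, 0.615], [-1.0, -0.01, 0.007]]
force: [0.5, -0.5, -0.4]
opening: 0.997
```

```bash
python3 - <<'E'
from h import *
np.set_printoptions(precision=4,suppress=True)
c=cap('wrist','w4');s=bot.read_state();print(s['position'],s['time_s'],s['force'],s['opening'])
P=cloud(c)
m=np.isfinite(P[...,2])&(P[...,2]>.055)&(P[...,2]<.07)&(abs(P[...,0]-.457)<.06)&(abs(P[...,1]+.018)<.06)
q=P[m]; print(len(q),np.median(q[:,2]),q[:,2].std(),cv2.minEnclosingCircle(q[:,:2].astype(np.float32)))
c=load('top'); # ring from t0 picture
E
```

```text
[ 0.4581 -0.0178  0.3746] 9.2 [-0.0571  0.0558 -0.7116] 1.0032060948100217
3251 0.06204533966523418 0.0010580101076826684 ((0.45583292841911316, -0.01820138469338417), 0.03142918646335602)
```

View pics/w4.png

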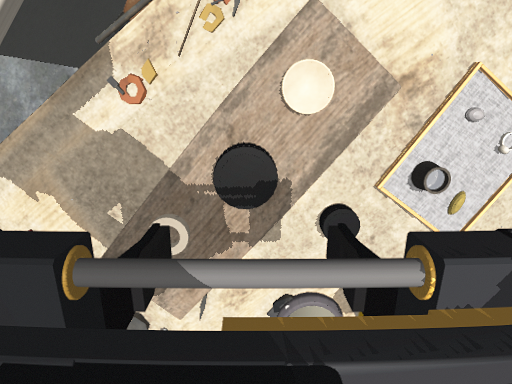

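The cap stands upright at (245,177). Measured centre is (0.456,−0.018) with the top at z=0.062, clear of the dish and the tape. Now on to a look over the ring.

>>> {"name": "step_arm", "arguments": {
  "motion": [
    [[0,0,-5,26,24,0,87],[0,0,-10,52,48,0,87],[0,0,-15,78,72,0,87],[0,0,-20,104,96,0,87],[0,0,-25,130,120,0,87],[0,0,-30,156,144,0,87],[0,0,-35,182,168,-10,87],[0,0,-38,208,192,-20,70],[0,0,-38,222,205,-22,50],[0,0,-38,222,205,-22,30],[0,0,-38,222,205,-22,30],[0,0,-38,222,205,-22,30]]
  ]
}}

```text
time_s: 10.2
position: [0.6784, 0.1868, 0.348]
tcp_rot: [[-0.004, 0.001, 1.0], [-0.001, 1.0, -0.001], [-1.0, -0.001, -0.004]]
force: [-0.3, 0.0, -0.6]
opening: 0.702
```

```bash
python3 - <<'E'
from h import *
np.set_printoptions(precision=4,suppress=True)
c=cap('wrist','w5');s=bot.read_state();print(s['position'],s['time_s'],s['tcp_rot'].round(3).tolist(),s['opening'])
E
```

```text
[0.6784 0.1865 0.3487] 10.25 [[-0.003, 0.002, 1.0], [-0.001, 1.0, -0.002], [-1.0, -0.001, -0.003]] 0.6620666405730279
```

View pics/w5.png

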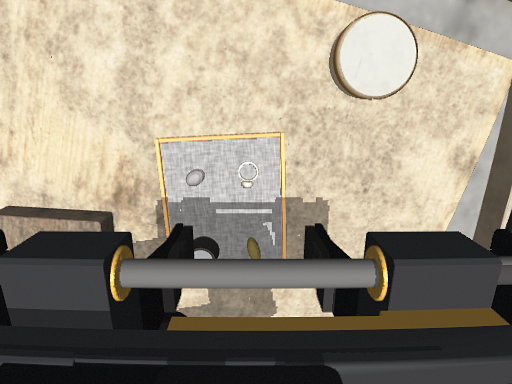

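```bash
python3 - <<'E'
from h import *
np.set_printoptions(precision=4,suppress=True)
c=load('wrist'); f=c['frame'][:,:,::-1]; x0,y0=150,125
cv2.imwrite('pics/w5c.png',cv2.resize(f[y0:y0+90,x0:x0+140],None,fx=5.5,fy=5.5,interpolation=cv2.INTER_CUBIC))
g=cv2.cvtColor(f,cv2.COLOR_BGR2GRAY)
roi=np.zeros_like(g); roi[155:195,232:268]=1
hsv=cv2.cvtColor(f,cv2.COLOR_BGR2HSV)
print(np.median(g[150:160,210:230]))
m=((g>205)&(roi>0)).astype(np.uint8)
n,l,st,ce=cv2.connectedComponentsWithStats(m)
print(st[1:],ce[1:])
print(onplane(c,[(248,172),(247,184),(283,172),(283,132)],.009))
P=cloud(c); mm=np.isfinite(P[...,2])&(P[...,2]>.0065)&(roi>0)
print(P[mm].shape,np.median(P[155:165,210:230,2]))
E
```

```text
197.0
[[232 155   3   2   4]
 [246 155   1   1   1]
 [249 155   8   4  19]
 [232 159   1   3   3]
 [258 158   1   1   1]
 [260 158   1   1   1]
 [234 160   1   1   1]
 [244 160   1   1   1]
 [237 160  31  22 166]
 [256 160   1   2   2]
 [259 161   1   1   1]
 [261 160   2   3   5]
 [264 161   1   1   1]
 [266 161   2   2   3]
 [232 163   4   3   7]
 [244 166   1   1   1]
 [262 168   1   3   3]
 [232 170   3   1   3]
 [241 171   3   6   6]
 [243 171   1   1   1]
 [253 172   3   5   9]
 [234 175   1   1   1]
 [249 174   2   1   2]
 [265 174   1   1   1]
 [246 176   2   3   5]
 [249 176   2   3   3]
 [267 177   1   1   1]
 [265 181   1   1   1]
 [235 182   1   1   1]
 [243 182   9   5  31]
 [259 183   1   2   2]
 [262 183   6   6  18]
 [235 185   2   2   3]
 [238 185   2   2   2]
 [252 187   1   1   1]
 [254 186   1   1   1]
 [236 189   1   1   1]
 [238 188   2   2   3]
 [241 189   6   5  16]
 [257 188   1   2   2]
 [235 191   4   3   5]
 [255 191   1   1   1]
 [264 190   4   5  13]
 [233 192   1   1   1]
 [254 194   1   1   1]] [[233.25   155.25  ]
 [246.     155.    ]
 [252.8421 156.4
[... 314 characters left out ...]
    ]
 [241.6667 173.5   ]
 [243.     171.    ]
 [253.6667 173.8889]
 [234.     175.    ]
 [249.5    174.    ]
 [265.     174.    ]
 [246.4    177.2   ]
 [249.6667 177.    ]
 [267.     177.    ]
 [265.     181.    ]
 [235.     182.    ]
 [246.7742 184.0645]
 [259.     183.5   ]
 [263.7778 185.8333]
 [235.3333 185.6667]
 [238.5    185.5   ]
 [252.     187.    ]
 [254.     186.    ]
 [236.     189.    ]
 [238.6667 188.6667]
 [243.9375 190.3125]
 [257.     188.5   ]
 [236.4    191.6   ]
 [255.     191.    ]
 [264.9231 191.8462]
 [233.     192.    ]
 [254.     194.    ]]
[[0.6754 0.1908 0.009 ]
 [0.6744 0.1781 0.009 ]
 [0.7112 0.1908 0.009 ]
 [0.7101 0.2313 0.009 ]]
(169, 3) 0.004317079415190078
```

View pics/w5c.png

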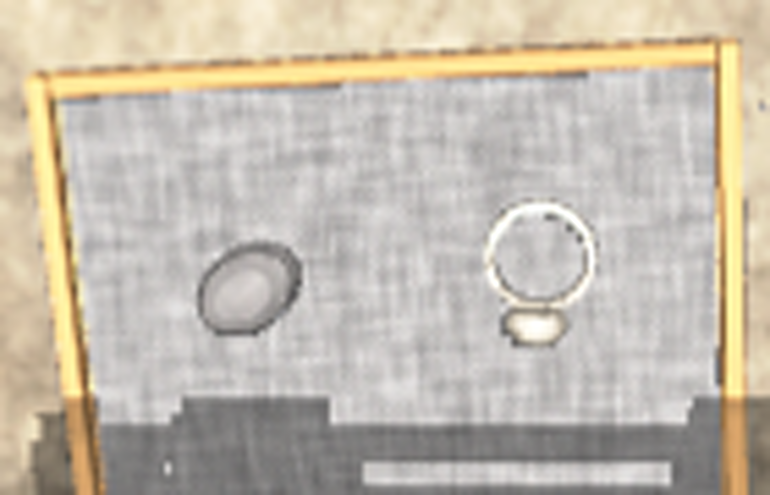

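In the enlarged crop, the silver band at (541,255) with its stone just below at (533,327) is the ring, and the grey oval at (250,287) is the agate. The band centre is (0.676,0.1915) and the tray wall is about 33 mm away in x. An opening of 29 mm clears both.

>>> {"name": "step_arm", "arguments": {
  "motion": [
    [[0,0,0,-1,2,-30,29],[0,0,0,-3,4.5,-65,29],[0,0,0,-3,4.5,-100,29],[0,0,0,-3,4.5,-125,29],[0,0,0,-3,4.5,-140,29],[0,0,0,-3,4.5,-148,29],[0,0,0,-3,4.5,-148,29],[0,0,0,-3,4.5,-148,29]]
  ]
}}

```text
time_s: 10.92
position: [0.6769, 0.1915, 0.2029]
tcp_rot: [[0.002, 0.002, 1.0], [0.0, 1.0, -0.002], [-1.0, 0.0, 0.002]]
force: [0.7, -0.2, -0.1]
opening: 0.334
```

>>> {"name": "step_arm", "arguments": {
  "motion": [
    [[0,0,0,0,0,-4,29],[0,0,0,0,0,-8,29],[0,0,0,0,0,-11,29],[0,0,0,0,0,-13,29],[0,0,0,0,0,-14,29],[0,0,0,0,0,-14,29],[0,0,0,0,0,-14,29]]
  ]
}}

```text
time_s: 11.5
position: [0.6763, 0.1919, 0.1877]
tcp_rot: [[-0.0, 0.001, 1.0], [-0.0, 1.0, -0.001], [-1.0, -0.0, -0.0]]
force: [-0.0, -0.2, 0.2]
opening: 0.335
```

>>> {"name": "step_arm", "arguments": {
  "motion": [
    [[0,0,0,0,0,0,22],[0,0,0,0,0,0,16],[0,0,0,0,0,0,10],[0,0,0,0,0,0,10],[0,0,0,0,0,0,10],[0,0,0,0,0,0,10]]
  ]
}}

```text
time_s: 12.0
position: [0.6764, 0.1919, 0.1878]
tcp_rot: [[0.0, 0.001, 1.0], [0.0, 1.0, -0.001], [-1.0, 0.0, 0.0]]
force: [-0.0, -0.2, 0.5]
opening: 0.203
```

>>> {"name": "step_arm", "arguments": {
  "motion": [
    [[0,0,0,0,0,8,10],[0,0,0,0,0,25,10],[0,0,0,0,0,55,10],[0,0,0,0,0,90,10],[0,0,0,0,0,125,10],[0,0,0,0,0,160,10],[0,0,0,0,0,160,10],[0,0,0,0,0,160,10]]
  ]
}}

```text
time_s: 12.67
position: [0.677, 0.192, 0.3519]
tcp_rot: [[0.007, 0.001, 1.0], [0.001, 1.0, -0.001], [-1.0, 0.001, 0.007]]
force: [-0.8, -0.1, -0.2]
opening: 0.204
```

```bash
python3 - <<'E'
from h import *
c=cap('wrist','w6');s=bot.read_state();print(s['position'],s['time_s'],s['opening']*87)
E
```

```text
[0.67620498 0.19183185 0.34926304] 12.7167 17.720764396220282
```

View pics/w6.png

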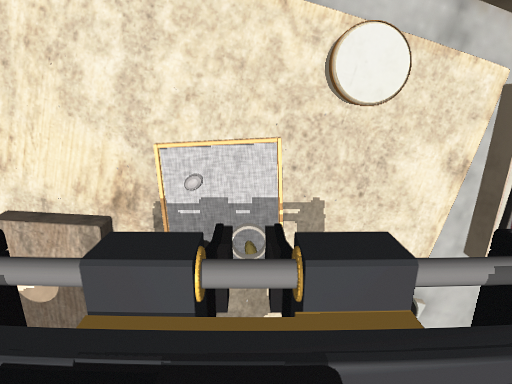

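The tray's ring spot is empty and the ring sits between the fingertips at (249,240). I'll check how it sits before carrying it.

```bash
python3 - <<'E'
from h import *
np.set_printoptions(precision=4,suppress=True)
c=load('wrist'); f=c['frame'][:,:,::-1]
cv2.imwrite('pics/w6c.png',cv2.resize(f[215:295,200:300],None,fx=7,fy=7,interpolation=cv2.INTER_CUBIC))
print(onplane(c,[(248,226),(248,230),(248,240)],.171))
E
```

```text
[[0.6771 0.2009 0.171 ]
 [0.6771 0.1985 0.171 ]
 [0.6771 0.1926 0.171 ]]
```

View pics/w6c.png

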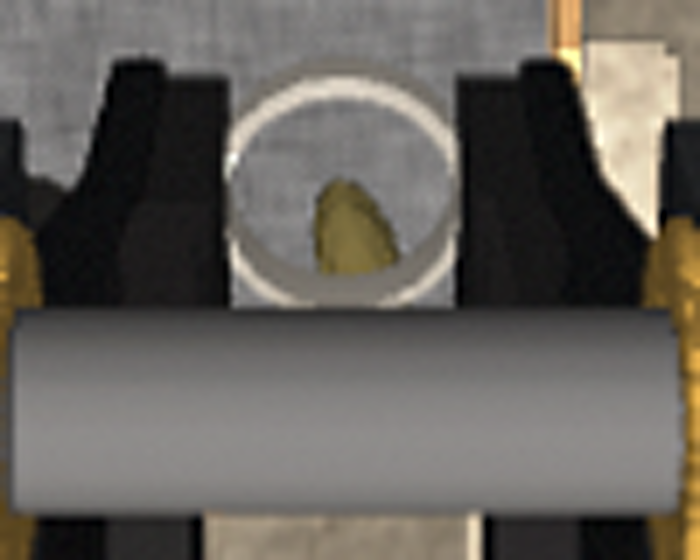

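The ring is held level and centred, with its stone towards −y. I carry it to the jar mouth, offset 3 mm so that the ring's outline is centred.

>>> {"name": "step_arm", "arguments": {
  "motion": [
    [[0,0,0,-2,-25,0,10],[0,0,0,-4,-55,0,10],[0,0,0,-6,-87,0,10],[0,0,0,-9,-119,0,10],[0,0,0,-12,-151,0,10],[0,0,0,-15,-183,0,10],[0,0,0,-18,-215,0,10],[0,0,0,-20,-247,0,10],[0,0,0,-22,-279,0,10],[0,0,0,-24,-305,0,10],[0,0,0,-24,-321,0,10],[0,0,0,-24,-321,0,10]]
  ]
}}

```text
time_s: 13.72
position: [0.6519, -0.1325, 0.346]
tcp_rot: [[-0.002, 0.005, 1.0], [-0.0, 1.0, -0.005], [-1.0, -0.0, -0.002]]
force: [-0.4, -0.3, 0.2]
opening: 0.205
```

>>> {"name": "step_arm", "arguments": {
  "motion": [
    [[0,0,0,0,0,0,10],[0,0,0,0,0,0,10]]
  ]
}}

```text
time_s: 13.88
position: [0.6522, -0.1278, 0.3468]
tcp_rot: [[-0.002, 0.001, 1.0], [0.002, 1.0, -0.001], [-1.0, 0.002, -0.002]]
force: [0.3, 0.8, -0.4]
opening: 0.206
```

```bash
python3 - <<'E'
from h import *
c=cap('wrist','w7');s=bot.read_state();print(s['position'],s['time_s'],s['opening']*87,s['force'])
P=cloud(c); m=np.isfinite(P[...,2])&(P[...,2]>.095)&(P[...,2]<.106)&(abs(P[...,0]-.652)<.03)&(abs(P[...,1]+.132)<.03)
q=P[m]; print(len(q)); 
if len(q)>5: print(cv2.minEnclosingCircle(q[:,:2].astype(np.float32)),np.median(q[:,2]))
E
```

```text
[ 0.65226837 -0.12739443  0.34715394] 13.9333 17.720025056257516 [-0.25542277 -1.0768389   0.22157218]
692
((0.6518262028694153, -0.1335735023021698), 0.02307126671075821) 0.0994858556894629
```

View pics/w7.png

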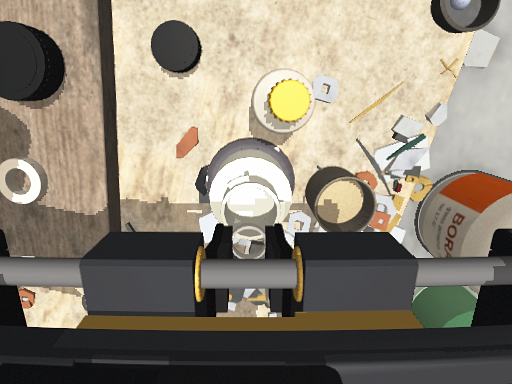

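The wrist view shows the open rim at (250,205), fitted centre (0.652,−0.1335), r 23 mm, z 0.0995, as specified. I descend with y −1 mm.

>>> {"name": "step_arm", "arguments": {
  "motion": [
    [[0,0,0,0,-1,-15,10],[0,0,0,0,-1,-32,10],[0,0,0,0,-1,-46,10],[0,0,0,0,-1,-56,10],[0,0,0,0,-1,-60,10],[0,0,0,0,-1,-60,10],[0,0,0,0,-1,-60,10],[0,0,0,0,-1,-60,10]]
  ]
}}

```text
time_s: 14.6
position: [0.6528, -0.1299, 0.2887]
tcp_rot: [[0.002, 0.001, 1.0], [-0.001, 1.0, -0.001], [-1.0, -0.001, 0.002]]
force: [-0.3, -0.1, -0.0]
opening: 0.205
```

>>> {"name": "step_arm", "arguments": {
  "motion": [
    [[0,0,0,0,0,0,14],[0,0,0,0,0,0,20],[0,0,0,0,0,0,30],[0,0,0,0,0,0,40],[0,0,0,0,0,0,50],[0,0,0,0,0,0,50],[0,0,0,0,0,0,50],[0,0,0,0,0,20,50],[0,0,0,0,0,50,50],[0,0,0,0,0,85,50],[0,0,0,0,0,115,50],[0,0,0,0,0,115,50]]
  ]
}}

```text
time_s: 15.6
position: [0.6541, -0.1306, 0.4104]
tcp_rot: [[0.013, 0.001, 1.0], [-0.005, 1.0, -0.001], [-1.0, -0.005, 0.013]]
force: [0.8, -0.1, 0.4]
opening: 0.574
```

```bash
python3 - <<'E'
from h import *
c=cap('wrist','w8');s=bot.read_state();print(s['position'],s['time_s'],s['opening']*87,s['force'])
f=c['frame'][:,:,::-1]
cv2.imwrite('pics/w8c.png',cv2.resize(f[130:240,190:320],None,fx=5,fy=5,interpolation=cv2.INTER_CUBIC))
E
```

```text
[ 0.65333154 -0.13045433  0.40736554] 15.65 49.988596179297694 [-0.17659191  0.047751    0.9723452 ]
```

View pics/w8c.png

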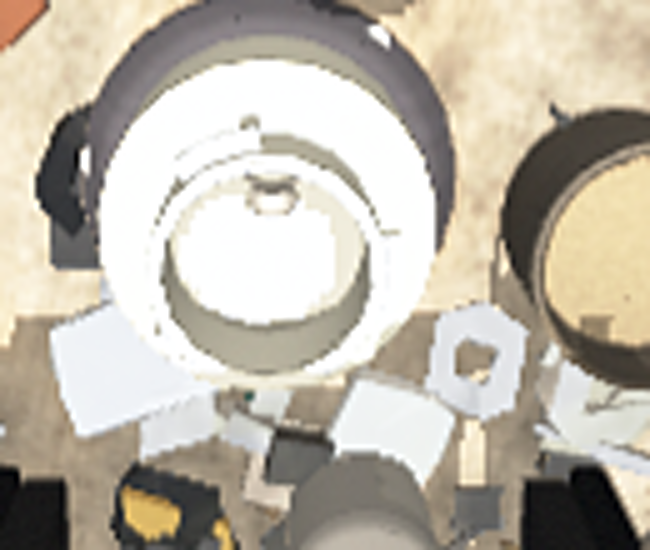

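View pics/w8.png

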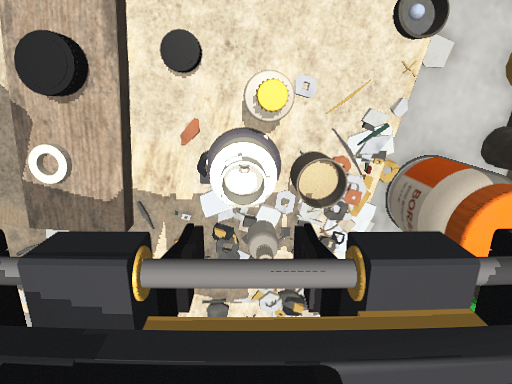

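In the crop, the stone-like shape at (270,190) inside the mouth looks like the ring. I'll check its height, and shift the view to see further in.

>>> {"name": "step_arm", "arguments": {
  "motion": [
    [[0,0,0,0,-15,10,50],[0,0,0,0,-32,20,50],[0,0,0,0,-45,30,50],[0,0,0,0,-45,30,50],[0,0,0,0,-45,30,50],[0,0,0,0,-45,30,50]]
  ]
}}

```text
time_s: 16.15
position: [0.652, -0.1752, 0.4316]
tcp_rot: [[-0.002, 0.002, 1.0], [0.002, 1.0, -0.002], [-1.0, 0.002, -0.002]]
force: [0.1, 0.5, 0.0]
opening: 0.576
```

```bash
python3 - <<'E'
from h import *
np.set_printoptions(precision=3,suppress=True)
c=load('wrist'); P=cloud(c); print(P[164:174:2,238:252:2,2]); print(P[168,244])
c=cap('wrist','w9');s=bot.read_state();print(s['position'],s['time_s'],s['force'])
P=cloud(c)
def rep(x,y,r,z0,z1,nm):
    m=np.isfinite(P[...,2])&(P[...,2]>z0)&(P[...,2]<z1)&(np.hypot(P[...,0]-x,P[...,1]-y)<r)
    q=P[m]; print(nm,len(q)); 
    if len(q)>3: print(np.median(q,0),cv2.minEnclosingCircle(q[:,:2].astype(np.float32)))
    return m
m=rep(.652,-.1335,.024,.0,.09,'inside')
rep(.652,-.1335,.024,.0,.035,'floor')
rep(.456,-.018,.05,.055,.07,'cap')
rep(.434,-.121,.04,.040,.05,'tape')
f=c['frame'][:,:,::-1]
v,u=np.where(m); print(u.min(),u.max(),v.min(),v.max())
u0,v0=int(u.mean())-45,int(v.mean())-35
g=np.clip((f[v0:v0+70,u0:u0+90].astype(float)-120)*1.9,0,255).astype(np.uint8)
cv2.imwrite('pics/w9c.png',cv2.resize(g,None,fx=8,fy=8,interpolation=cv2.INTER_CUBIC))
print(P[v0+20:v0+60:4,u0+25:u0+65:3,2])
E
```

```text
[[0.101 0.02  0.019 0.021 0.021 0.02  0.1  ]
 [0.019 0.025 0.023 0.025 0.025 0.027 0.021]
 [0.019 0.028 0.03  0.029 0.031 0.028 0.02 ]
 [0.02  0.029 0.031 0.032 0.031 0.031 0.02 ]
 [0.02  0.021 0.029 0.03  0.031 0.019 0.02 ]]
[ 0.653 -0.133  0.029]
[ 0.652 -0.175  0.431] 16.2 [0.758 0.74  0.253]
inside 1179
[ 0.653 -0.138  0.02 ] ((0.6519681215286255, -0.1334887146949768), 0.024062588810920715)
floor 977
[ 0.652 -0.136  0.02 ] ((0.6519365310668945, -0.13708822429180145), 0.02274109050631523)
cap 2790
[ 0.459 -0.021  0.062] ((0.45663005113601685, -0.01971246488392353), 0.032033491879701614)
tape 818
[ 0.434 -0.123  0.044] ((0.432048499584198, -0.12305845320224762), 0.022968178614974022)
229 272 111 155
[[0.068 0.069 0.101 0.099 0.018 0.021 0.02  0.02  0.02  0.021 0.098 0.098
  0.07  0.07 ]
 [0.072 0.099 0.022 0.02  0.019 0.021 0.02  0.02  0.02  0.02  0.021 0.019
  0.099 0.1  ]
 [0.101 0.02  0.021 0.021 0.02  0.025 0.019 0.02  0.02  0.026 0.019 0.019
  0.019 0.1  ]
 [0.098 0.019 0.02  0.018 0.02  0.02  0.03  0.031 0.028 0.02  0.021 0.019
  0.019 0.079]
 [0.098 0.019 0.02  0.019 0.021 0.02  0.019 0.03  0.02  0.022 0.02  0.021
  0.019 0.076]
 [0.096 0.02  0.02  0.02  0.02  0.02  0.02  0.021 0.02  0.019 0.021 0.02
  0.018 0.081]
 [0.099 0.073 0.021 0.019 0.021 0.02  0.019 0.02  0.02  0.019 0.019 0.019
  0.02  0.095]
 [0.1   0.095 0.072 0.02  0.019 0.021 0.02  0.02  0.019 0.019 0.02  0.02
  0.087 0.099]
 [0.092 0.1   0.093 0.081 0.02    nan 0.019 0.019 0.019 0.019 0.077 0.087
  0.099 0.069]
 [0.066 0.092 0.099 0.1   0.093 0.088 0.085 0.083 0.088 0.091 0.1   0.099
  0.065 0.069]]
```

View pics/w9c.png

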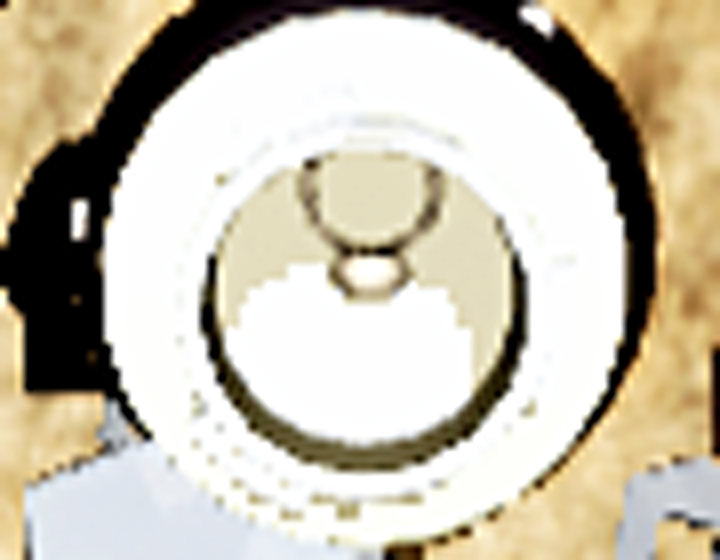

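The ring lies on the jar floor: band at crop (370,200), stone at (370,272), z 0.02–0.03. The cap stands flat on the block with its top at 0.062. The arm is clear of everything, so I'm handing in.

```bash
python3 - <<'E'
from h import *
print(bot.hand_in())
E
```

```text
the job is handed in; nothing more can be done
None
```

I handed the job in at about 16.2 s, with the cap off and standing on the wood block and the ring inside the jar. The hand-in reports no verdict.

- **Cap:** I pressed it down to 10.7 N, turned it 68° anticlockwise and lifted it straight off. It stands top side up on the block at about (0.456, −0.018), with its top at z = 0.062 m as expected. That is in the gap between the dish and the tape roll.
- **Ring:** I gripped it across the band and dropped it through the jar mouth. The last wrist picture and its depth readings show it lying on the jar's inside bottom, at z about 0.02–0.03 m.
- **Other things:** The tape roll measured within about 2 mm of where it started. The other bystanders I only saw in passing in the pictures and did not re-measure at the end. No contact was felt with any of them, and the arm was clear of everything at hand-in.
- **Disagreements:** The cameras differed by 2–5 mm on the cap's position, so I went mainly by the wrist view. The jaws read 17.7 mm on the 20 mm band, but the picture showed the ring held level and centred.

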